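Rock the pendulum angle gauge on a timber stud and hold it at the mark

TASK

Pick up the pendulum angle gauge by the stem on its top and set its foot across the middle of the rounded ridge on the sprung timber stud, square to the ridge and level to begin with, and pause there for a moment. Then rock it sideways on the ridge until its swinging pointer settles on the little mark tab of the dial, so that the slanting cut can be scribed along its foot, and finish while holding it there: still gripped, the foot resting with light pressure on the ridge. Do not press hard, and leave the pottery and tools around it alone.

Things in the scene. Friction and masses are not known exactly. Their poses are not given: they have to be found in the camera images.
- gauge: Loose pendulum angle gauge, 0.3 to 0.5 kg, upright on its foot. Origin: centre of the foot's underside; z up the stem; x normal to the dial (white face on +x, away from the robot at yaw 0); y along the foot. Foot 40 (x) x 120 (y) x 12 mm; aluminium case 30 x 110 mm up to z = 118 mm; on it a black stem 26 (x) x 30 (y) mm, z = 118 to 170 mm, to grip from above, best with fingers closing along y.
- gauge_stem (a point): Point on the axis of the gauge's stem, 148 mm above the foot's underside: a good height for the TCP when gripping.
- gauge_foot (a point): Centre of the underside of the gauge's foot (same as the gauge's origin).
- pointer (a joint): Swing of the pointer against the dial, rad. Dark needle with a round bob, a damped pendulum (settles in 1 s) on a pivot 104 mm above the foot, behind a clear window. Hangs plumb: 0 with the foot level, positive when the tip is towards the gauge's +y; tilting the gauge by a about its own +x makes it read -a. Stops at +-0.55.
- mark (a joint): Setting of the mark tab (dark steel, 9 mm wide, 13 mm tall, at the dial's lower edge), rad; same axis, zero and sign as the pointer. Stays as set, somewhere from 0.17 to 0.34. The pointer is on the mark when both joints read the same.
- pointer_tip (a point): Tip of the pointer, 74 mm from the pivot.
- mark_tip (a point): Inner end of the mark tab, 74 mm from the pivot; the pointer's tip meets it when on the mark.
- stud: Fixed base plate 130 x 130 x 12 mm carrying a timber stud offcut on four springs. Origin: centre of the underside, on the table; x along the ridge. The stud's top is a round ridge of 28 mm radius, 90 mm long, axis 68 mm, crown 96 mm above the table; uneven shoulders beside it, out to 50 mm: 70 mm high at +y, 62 mm at -y. A gauge rocking on it keeps its underside 28 mm from the ridge's axis.
- stud_crown (a point): Middle of the ridge's crown, 96 mm above the table when free. Pressed from above, the stud sinks on its springs up to 8 mm: it yields from about 1.5 N and takes 1.5 N more per mm, 13 N at the bottom.
- brush: Bystander: brush lying about along x between the two places. Origin under its middle.
- star_tile: Bystander: star-shaped clay tile 56 mm across, 10 mm thick.
- bowl: Bystander: clay bowl 110 mm across, 50 mm high.
- glaze_jar: Bystander: white jar 70 mm across, 90 mm high.
- mug: Bystander: blue mug 80 mm across, 95 mm high.
- rolling_pin: Bystander: wooden rolling pin 300 mm long, 44 mm thick, on two slats.
There are look-alikes about, which are no part of the job. Of the things shaped like the gauge, the aluminium one is meant.

How it is judged:
On the way, in this order (a step that is already met when the one before it is completed fails the run):
1. the gauge is lifted clear of the table (height (world z) of gauge_foot above 0.04 m), for 0.1 s.
2. the gauge stands level (within 0.09 rad by its pointer) across the stud's ridge, in contact with it (contact force between gauge and stud above 0.4 N and x of gauge_foot in the frame of stud between -0.035 and 0.035 m and y of gauge_foot in the frame of stud between -0.035 and 0.035 m and z of gauge_foot in the frame of stud above 0.07 m and angle between the x axis of gauge and the x axis of stud, either way round below 0.2 rad and angle between gauge's own x axis and vertical between 1.42 and 1.72 rad and value of joint pointer between -0.09 and 0.09 rad), for 0.3 s.
At the end, for the whole second after the job is handed in: Gauge still and gripped, its foot resting on the ridge (0.4 to 30 N), foot centre within 35 mm of the ridge's middle, dial normal within 0.2 rad of the ridge's direction and 0.15 rad of level; pointer at rest, its tip within 5 mm of the mark's tip (contact force between gauge and stud between 0.4 and 30 N and x of gauge_foot in the frame of stud between -0.035 and 0.035 m and y of gauge_foot in the frame of stud between -0.035 and 0.035 m and z of gauge_foot in the frame of stud above 0.07 m and angle between the x axis of gauge and the x axis of stud, either way round below 0.2 rad and angle between gauge's own x axis and vertical between 1.42 and 1.72 rad and distance between pointer_tip and mark_tip below 0.005 m and velocity of joint pointer between -0.2 and 0.2 rad/s and linear speed of gauge below 0.02 m/s and contact force between the fingers and gauge above 2 N); the arm keeps its last pose, push and grip.
It fails at once if the gauge is pressed hard on the stud (over 50 N) (contact force between gauge and stud above 50 N).
It fails at once if a bystander is shifted by more than 30 mm (distance of any of star_tile, bowl, glaze_jar, mug, rolling_pin, brush from where it was at the start of the episode above 0.03 m).
It also fails if it takes over 45 s, if anything falls off the work surface, if the arm or the gripper's body presses on something with over 40 N, if the wrist force passes 120 N, or if a joint passes its speed limit or range.

ROBOT

A 7-joint arm with a two-finger parallel gripper is mounted at the origin on the work surface. World frame = base frame: x ahead of the robot, y to its left, z up, the work surface at z = 0. Lengths are in m, angles in rad, forces in N, time in s.
With the tool pointing down it reaches from about 0.425 to 0.875 m from the base axis. Payload 8.4 kg.
Tool frame: the origin (TCP) lies between the finger pads, 19 mm behind the fingertips; this is the grasp point; z points along the fingers, y is the line along which they close (so a half turn about z gives the same grasp; the last joint's range is limited). The gripper opens to 87 mm and grips with 3 to 60 N. Pads are 19 mm wide; open, the fingers measure 117 mm over their backs; the gripper's body (75 mm by 190 mm) begins 51 mm behind the grasp point.
Start: joints at [1.029, 0.333, 0.04, 1.465, -0.013, 1.343, -0.059], TCP at [0.278, -0.587, 0.241] pointing down, gripper open.
Joint ranges: [-2.58, 2.58], [-0.38, 2.09], [-1.3, 1.39], [0.25, 2.4], [-1.5, 4.64], [0.08, 2.09], [-2.65, 2.65]. Speed limits (rad/s): [2.22, 2.22, 2.79, 2.79, 3.14, 3.14, 3.14].

INTERFACE

Orientations are given as [roll, pitch, yaw] about the fixed x, y, z axes, in that order (R = Rz(yaw) Ry(pitch) Rx(roll)).
In Python, from bench import readout, viewer, job gives the robot as it stands.
- The arm moves only by the tool drive_tool, never from a script. Its argument "motion" is a list that holds one entry, the list of rows, each a list of 7 numbers: the turn, a rotation vector about the world's x, y, z in rad, then the shift along the world's x, y, z in m, then the closure, from -1 (fully open) to 1 (shut). A call has 1 to 12 rows; each row shifts and turns the commanded pose from where the row before left it; what a row does not reach is not made up. A row lasts 1/8 s, in which the tool goes at most 62.5 mm and 10.7 degrees, less where a joint would pass 70% of its speed; a pose out of reach is approached as far as the arm can. A call with a gripper value outside its range is refused whole. The fingers move at their own pace and stop on an object; "newtons" is the grip in N (left out, the last holds). Time passes only in rows, so rows that do not move let the fingers close. It gives the time, the measured TCP pose, the force, the opening and the grip force at its end, in the units of the state.
- readout.read_state(): the state, without advancing time (a new reading comes with each control period).
- viewer.capture(name): name is "scene" or "top" or "wrist"; returns a dict with "color" (420x560x3 uint8, red, green, blue), "camera_matrix" (3x3 intrinsics, pixels), "R" (3x3) and "t" (3): a world point X has camera coordinates R X + t; the wrist camera has in their place "T_tool_cam" (4x4, takes a point from camera to tool coordinates, whose origin is the TCP and whose axes are the flange's). Camera axes: x right, y down, z forward; pixel columns grow to the right and rows downward; lengths in m; the calibration is good to about 2 mm. A picture is of the moment at which its call begins: read the wrist's pose just before it. There is no depth.
- job.hand_in(): hands the job in; it is judged then, once.
The state is a dict: "time_s": time; "qpos": joint angles; "dq": joint speeds; "joint_efforts": joint torques, N m; "tcp_pos": TCP position; "ee_rot": TCP orientation; "contact_force": force on the tool from outside, world axes, zero at the start; "ft_torque": the same for the moment, N m; "width": finger opening in m; "gripper_force": force on a finger pad.
Only numpy, scipy, OpenCV 4.12 (cv2) and the standard library are available. Lean on these libraries where they do the work, as an engineer would, in place of code of your own. Each camera call takes 0.05 s, during which the arm holds its last target. There are 200 camera calls.

## Working session

There is one attempt and no reset: what is moved stays moved. The work goes in short steps, Python scripts to look and compute and a tool call to move; the robot and the scene stay as the last step left them, time stands still between calls to the robot, and variables do not carry over. Pictures are saved under pics/ and viewed, at most 10 in all, crops included, and the job is handed in when it is done.

Besides the shell and the picture viewer there is one more tool, called after "Emit:" as name([rows], argument=value, ...), one row to a line, values as JSON. drive_tool: Moves the arm, as the interface text tells. Its arguments: {"type":"object","properties":{"motion":{"type":"array"},"newtons":{"type":"number"}},"required":["motion"]}

```bash
mkdir -p pics; ls
cat > h.py <<'E'
import sys; sys.path.insert(0,'.')
import numpy as np, cv2
from bench import readout, viewer, job
def cap(n,f=None):
    s=readout.read_state(); c=viewer.capture(n)
    if f: cv2.imwrite('pics/'+f,c['color'][:,:,::-1])
    K=np.array(c['camera_matrix'])
    if n=='wrist':
        from scipy.spatial.transform import Rotation as Ro
        T=np.array(c['T_tool_cam']); r=np.array(s['ee_rot'],float)
        Rt=r if r.shape==(3,3) else Ro.from_euler('xyz',r).as_matrix()
        Rwc=Rt@T[:3,:3]; o=Rt@T[:3,3]+np.array(s['tcp_pos']); R=Rwc.T; t=-R@o
    else: R=np.array(c['R']);t=np.array(c['t'])
    return c['color'],K,R,t
def ray(K,R,t,u,v,z):
    o=-R.T@t; d=R.T@np.linalg.solve(K,[u,v,1.]); return o+d*(z-o[2])/d[2]
def proj(K,R,t,X):
    p=K@(R@np.array(X,float)+t); return p[:2]/p[2]
E
python3 - <<'E'
from h import *
a=cap('scene','s0.png');b=cap('top','t0.png')
s=readout.read_state();print(s)
for q in(a,b):print(q[1].tolist(),(-q[2].T@q[3]).round(3),q[2][2].round(3))
E
```

```text
pics
{'time_s': 0.1, 'qpos': array([ 1.02877955,  0.33382787,  0.03988906,  1.46621681, -0.01341012,
        1.34325745, -0.05851803]), 'dq': array([-0.00047706, -0.00054274,  0.00062937, -0.00292994, -0.00109142,
        0.00040136,  0.00133846]), 'joint_efforts': array([ 3.18037171e-03, -6.57814550e+01,  1.33912113e+00, -4.04717696e+01,
       -5.97164221e-02,  4.08514543e-02,  1.01475387e-04]), 'tcp_pos': array([ 0.27831734, -0.58695899,  0.24043976]), 'ee_rot': array([-3.14015223e+00,  9.13613182e-05,  4.42765582e-01]), 'contact_force': array([-0.55274322, -0.19929138,  0.01087882]), 'ft_torque': array([-0.08961664,  0.00052719, -0.03701741]), 'gripper_force': 0.0, 'width': 0.08709469619148529}
[[460.47773995950064, 0.0, 275.23751813613205], [0.0, 460.47773995950064, 214.60715014252904], [0.0, 0.0, 1.0]] [ 1.364 -0.039  1.201] [-0.571  0.019 -0.821]
[[539.919413381187, 0.0, 280.7097384321538], [0.0, 539.919413381187, 213.69102529934378], [0.0, 0.0, 1.0]] [0.341 0.004 1.393] [ 0.209 -0.026 -0.978]
```

View pics/s0.png

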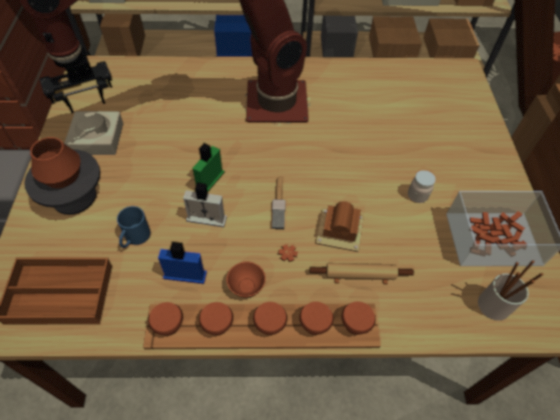

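View pics/t0.png

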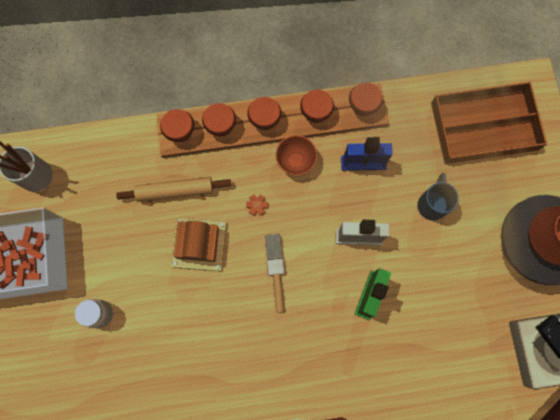

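The gauge (aluminium) is at about (362,235) in the top view and (205,207) in the scene view. The stud is at (200,245) top and (341,222) scene. The brush, star tile and bowl lie between or beside them.

Run:
```python
from h import *
a=cap('scene');b=cap('top')
def crop(im,u,v,w=40,h=30): return cv2.resize(im[v-h:v+h,u-w:u+w],(400,300),interpolation=cv2.INTER_CUBIC)
m=np.vstack([np.hstack([crop(b[0],365,232),crop(b[0],200,245)]),np.hstack([crop(a[0],205,205),crop(a[0],341,222)])])
cv2.imwrite('pics/m1.png',m[:,:,::-1])
```

```text
(no output)
```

View pics/m1.png

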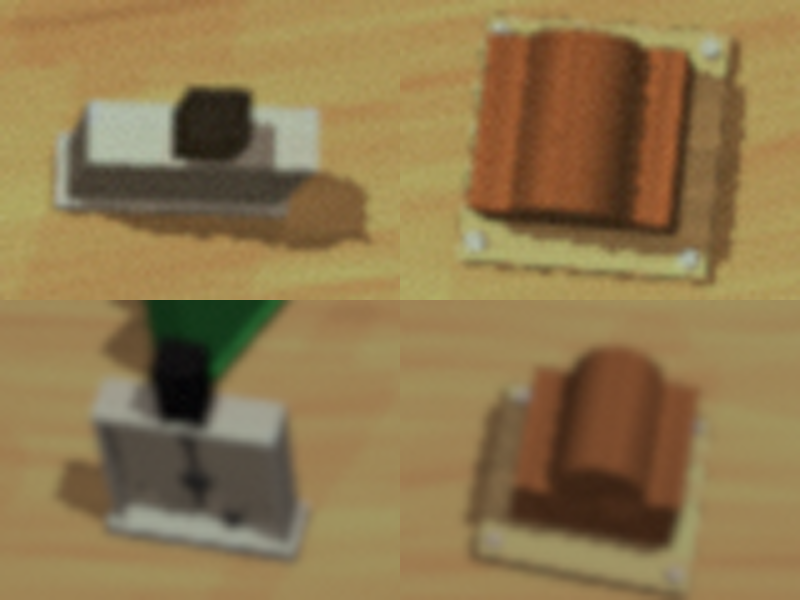

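The stem is centred near (369,226) in the top view. The case top has corners (343,222) to (388.6,224), and the plate screws are clear. The mark tab is at scene (211.4,219), right of the needle (bob 204.6,211.4), towards +y.

Run:
```python
from h import *
a=cap('scene');b=cap('top')
T=lambda x,y,z:ray(*b[1:],325+x/5,202+y/5,z)
c=[T(90,101,.118),T(318,110,.118),T(316,168,.118),T(88,163,.118)]
print('case',np.mean(c,0).round(4)); 
for i,j in((0,1),(3,2),):d=c[i]-c[j];print('yaw',np.arctan2(-d[0],d[1]),np.linalg.norm(d))
S=lambda x,y,z:ray(*a[1:],165+x/5,175+(y-300)/5,z)
print('foot front edge',S(108,532,0),S(296,558,0)); d=S(296,558,0)-S(108,532,0);print(np.arctan2(-d[0],d[1]))
U=lambda x,y,z:ray(*b[1:],160+(x-400)/5,215+y/5,z)
p=[U(*q,.015) for q in((500,27),(711,48),(688,258),(473,240))]
print('stud',np.mean(p,0)); 
for i,j in((0,1),(3,2)):d=p[i]-p[j];print('yaw',np.arctan2(-d[0],d[1]),np.linalg.norm(d))
for i,j in((0,3),(1,2)):d=p[i]-p[j];print('yaw',np.arctan2(d[1],d[0]),np.linalg.norm(d))
# ridge in top: edges
print('ridge ends',U(588,35,.09),U(578,218,.09))
print('brush',ray(*b[1:],276,270,.01),ray(*b[1:],273,236,.01),'bowl',ray(*b[1:],297,155,.03),'star',ray(*b[1:],257,205,.01))
print('green',ray(*b[1:],381,291,.17),'blue',ray(*b[1:],373,145,.17))
```

```text
case [ 0.5456 -0.2264  0.118 ]
yaw -0.1890040305452864 0.10954683159820876
yaw -0.17086968589328752 0.10903031826690879
foot front edge [ 0.55535942 -0.28917479  0.        ] [ 0.57478236 -0.17058607  0.        ]
-0.16234265878562634
stud [0.5888483  0.18808467 0.015     ]
yaw -0.24942212350083903 0.11091116574389738
yaw -0.23174505218927957 0.11092759868671712
yaw -0.2325770836870147 0.11181493549571793
yaw -0.23228460577734406 0.10985443030177479
ridge ends [0.62884412 0.17430699 0.09      ] [0.5395145  0.18954125 0.09      ]
brush [4.92038837e-01 3.01407807e-04 1.00000000e-02] [ 0.58062831 -0.00483573  0.01      ] bowl [ 0.78268808 -0.09881278  0.03      ] star [0.66868455 0.02487244 0.01      ]
green [ 0.39297642 -0.22576727  0.17      ] blue [ 0.73500325 -0.271047    0.17      ]
```

Emit:
drive_tool([
  [[0,0,-0.077,0.0334,0.045,0.005,-1],[0,0,-0.077,0.0334,0.045,0.005,-1],[0,0,-0.077,0.0334,0.045,0.005,-1],[0,0,-0.077,0.0334,0.045,0.005,-1],[0,0,-0.077,0.0334,0.045,0.005,-1],[0,0,-0.077,0.0334,0.045,0.005,-1],[0,0,-0.077,0.0334,0.045,0.005,-1],[0,0,-0.077,0.0334,0.045,0.005,-1],[0,0,0,0,0,0,-1],[0,0,0,0,0,0,-1]],
], newtons=40)

```text
time_s: 1.55
tcp_pos: [0.5454, -0.2277, 0.2811]
ee_rot: [3.141, 0.0, -0.173]
contact_force: [-0.8, -0.6, 0.3]
width: 0.0868
gripper_force: 0.0
```

Run:
```python
from h import *
w=cap('wrist','w1.png');s=readout.read_state();print(s['tcp_pos'],s['ee_rot'],s['time_s'])
from scipy.spatial.transform import Rotation as Ro
Rz=Ro.from_euler('z',-.175).as_matrix(); o=np.array([.5456,-.2264,0])
for p in([0,0,.17],[13,15,170],[-13,-15,170],[15,55,118],[-15,-55,118]):
    p=np.array(p)/(1000 if abs(p[2])>1 else 1);print(p,proj(*w[1:],o+Rz@p).round(1))
```

```text
[ 0.54502189 -0.2284731   0.28107406] [ 3.14102897e+00  4.76340149e-04 -1.74230220e-01] 1.6
[0.   0.   0.17] [283.  217.5]
[0.013 0.015 0.17 ] [263.5 201.3]
[-0.013 -0.015  0.17 ] [302.  233.2]
[0.015 0.055 0.118] [223.1 184.6]
[-0.015 -0.055  0.118] [342.1 216.3]
```

View pics/w1.png

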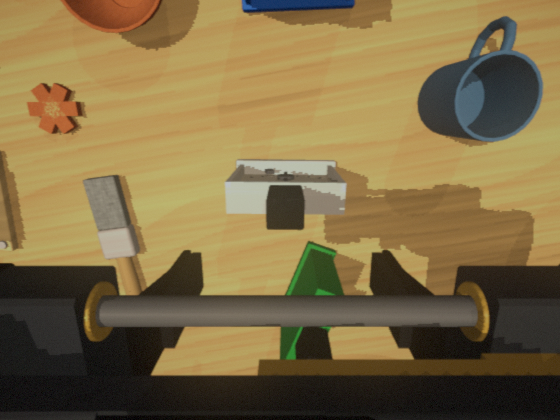

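The wrist view shows the stem at columns 266–304 with its bottom edge at row 229. That matches the prediction to about 2 px sideways and 4 px (3 mm) in +x. Nothing is in the way, so I descend and grip.

Emit:
drive_tool([
  [[0,0,0,0.003,0,-0.04,-1],[0,0,0,0,0,-0.045,-1],[0,0,0,0,0,-0.035,-1],[0,0,0,0,0,-0.013,-1],[0,0,0,0,0,0,1],[0,0,0,0,0,0,1],[0,0,0,0,0,0,1],[0,0,0,0,0,0,1],[0,0,0,0,0,0,1],[0,0,0,0,0,0,1]],
], newtons=40)

```text
time_s: 2.85
tcp_pos: [0.5487, -0.2273, 0.1483]
ee_rot: [3.142, -0.0, -0.173]
contact_force: [-0.4, -0.7, -0.3]
width: 0.035
gripper_force: 0.0
```

Emit:
drive_tool([
  [[0,0,0,0,0,0,1],[0,0,0,0,0,0,1],[0,0,0,0,0,0,1],[0,0,0,0,0,0,1]],
])

```text
time_s: 3.35
tcp_pos: [0.5487, -0.2273, 0.1483]
ee_rot: [-3.142, -0.0, -0.173]
contact_force: [-0.4, -0.6, 0.9]
width: 0.0302
gripper_force: 39.9
```

Emit:
drive_tool([
  [[0,0,0,0,0,0.03,1],[0,0,0,0,0,0.05,1],[0,0,0,0,0,0.05,1],[0,0,-0.007,0.004,0.0415,0,1],[0,0,-0.007,0.004,0.0415,0,1],[0,0,-0.007,0.004,0.0415,0,1],[0,0,-0.007,0.004,0.0415,0,1],[0,0,-0.007,0.004,0.0415,0,1],[0,0,-0.007,0.004,0.0415,0,1],[0,0,-0.007,0.004,0.0415,0,1],[0,0,-0.007,0.004,0.0415,0,1],[0,0,-0.007,0.004,0.0415,0,1]],
])

```text
time_s: 4.85
tcp_pos: [0.5842, 0.1473, 0.2774]
ee_rot: [3.141, 0.001, -0.237]
contact_force: [-0.4, -0.3, -4.5]
width: 0.0295
gripper_force: 39.9
```

Emit:
drive_tool([
  [[0,0,0,0.004,0.0415,0,1],[0,0,0,0,0,0,1],[0,0,0,0,0,0,1],[0,0,0,0,0,0,1],[0,0,0,0,0,0,1],[0,0,0,0,0,0,1],[0,0,0,0,0,0,1],[0,0,0,0,0,0,1]],
])

```text
time_s: 5.85
tcp_pos: [0.5887, 0.1877, 0.2783]
ee_rot: [-3.141, -0.0, -0.236]
contact_force: [-0.4, 0.6, -3.7]
width: 0.0297
gripper_force: 39.9
```

Run:
```python
from h import *
a=cap('scene');b=cap('top')
s=readout.read_state();print(s['tcp_pos'],s['ee_rot'],s['contact_force'],s['width'])
u,v=proj(*a[1:],[.60,.188,.16]).astype(int);x,y=proj(*b[1:],[.589,.188,.1]).astype(int)
print(u,v,x,y)
A=cv2.resize(a[0][v-40:v+50,u-30:u+30],(400,600),interpolation=cv2.INTER_CUBIC)
B=cv2.resize(b[0][y-60:y+60,x-40:x+40],(400,600),interpolation=cv2.INTER_CUBIC)
cv2.imwrite('pics/m2.png',np.hstack([A,B])[:,:,::-1])
```

```text
[0.58864651 0.1877288  0.27826404] [-3.14156906e+00 -1.82495790e-05 -2.36168671e-01] [-0.49698137 -0.53606625 -4.44795847] 0.029428730084265088
347 202 193 237
```

View pics/m2.png

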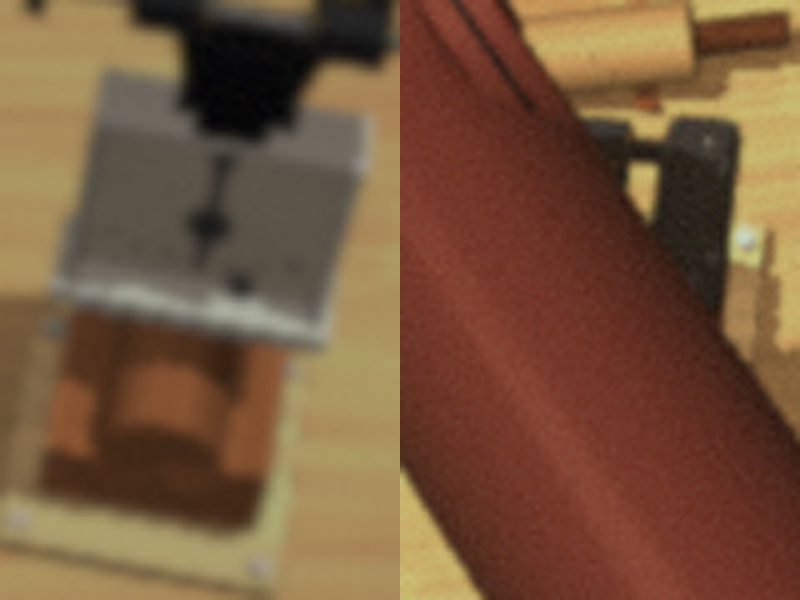

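The scene crop shows the gauge above the ridge with the pointer plumb: pivot (225,155), bob (208,222), tip (202,265). The mark tab is at (240,285). The arm hides the stud in the top view.

```bash
cat >> h.py <<'E'
def dial(cam,uv,tcp,Rg,xd=.015):
    o=np.array(tcp)-Rg@[0,0,.148]; K,R,t=cam[1:]
    c=Rg.T@(-R.T@t-o); d=Rg.T@R.T@np.linalg.solve(K,[uv[0],uv[1],1.]); return c+d*(xd-c[0])/d[0]
E
python3 - <<'E'
from h import *
from scipy.spatial.transform import Rotation as Ro
a=cap('scene');s=readout.read_state();Rg=Ro.from_euler('z',-.236).as_matrix()
for xd in(.008,.012,.015):
  for n,q in dict(piv=(225,155),bob=(208,222),tip=(202,265),tab=(240,285)).items():
    p=dial(a,(317+q[0]/6.667,162+q[1]/6.667),s['tcp_pos'],Rg,xd);print(xd,n,(p*1000).round(1),np.arctan2(p[1],.104-p[2]).round(3))
# tab mask: dark pixels in dial area near mark
im=a[0].astype(int).sum(2)
print(im[200:209,340:360])
E
```

```text
0.008 piv [  8.    1.  105.1] 2.419
0.008 bob [ 8.   0.7 60.5] 0.016
0.008 tip [ 8.   2.5 31.1] 0.034
0.008 tab [ 8.  19.9 22.4] 0.24
0.012 piv [ 12.    0.8 110. ] 3.007
0.012 bob [12.   0.5 65.6] 0.013
0.012 tip [12.   2.3 36.3] 0.033
0.012 tab [12.  19.7 27.7] 0.252
0.015 piv [ 15.    0.7 113.6] 3.073
0.015 bob [15.   0.3 69.4] 0.01
0.015 tip [15.   2.1 40.2] 0.033
0.015 tab [15.  19.4 31.6] 0.262
[[238 230 226 236 235 218 185 170 201 229 236 238 240 237 242 240 239 239
  241 240]
 [250 240 239 239 236 220 189 192 219 235 233 229 228 235 236 231 235 236
  240 239]
 [264 261 258 252 246 231 216 216 234 240 230 210 208 210 221 224 228 235
  242 239]
 [296 287 285 277 269 260 251 252 255 247 226 200 172 172 198 225 235 242
  245 243]
 [323 319 312 308 300 294 289 284 281 271 241 190 149 140 184 225 245 247
  246 249]
 [379 361 340 329 324 314 312 318 327 329 296 240 187 168 206 246 264 260
  256 255]
 [448 425 392 375 360 341 332 342 379 401 382 350 313 304 317 326 308 292
  281 274]
 [455 444 435 432 420 390 379 389 428 463 465 452 441 439 435 418 375 335
  314 310]
 [369 374 395 416 426 421 417 428 461 486 498 499 496 494 497 480 440 400
  373 357]]
```

Emit:
drive_tool([
  [[0,0,0,0,0,-0.015,1],[0,0,0,0,0,-0.012,1],[0,0,0,0,0,-0.004,1],[0,0,0,0,0,-0.002,1],[0,0,0,0,0,-0.001,1],[0,0,0,0,0,0,1]],
])

```text
time_s: 6.75
tcp_pos: [0.5888, 0.1878, 0.2445]
ee_rot: [-3.141, -0.0, -0.236]
contact_force: [-1.1, -0.6, -4.5]
width: 0.0296
gripper_force: 39.9
```

Emit:
drive_tool([
  [[0,0,0,0,0,-0.0015,1],[0,0,0,0,0,-0.0015,1],[0,0,0,0,0,0,1],[0,0,0,0,0,0,1]],
])

```text
time_s: 7.25
tcp_pos: [0.5889, 0.1878, 0.2417]
ee_rot: [-3.141, -0.001, -0.236]
contact_force: [-0.3, -0.1, 1.5]
width: 0.0293
gripper_force: 39.9
```

Emit:
drive_tool([
  [[0,0,0,0,0,0,1],[0,0,0,0,0,0,1],[0,0,0,0,0,0,1],[0,0,0,0,0,0,1],[0,0,0,0,0,0,1],[0,0,0,0,0,0,1],[0,0,0,0,0,0,1],[0,0,0,0,0,0,1]],
])

```text
time_s: 8.25
tcp_pos: [0.5888, 0.1878, 0.2413]
ee_rot: [-3.141, -0.0, -0.236]
contact_force: [0.8, 0.9, 2.3]
width: 0.0298
gripper_force: 39.9
```

Emit:
drive_tool([
  [[-0.0457,0.011,0,0.0016,0.0067,-0.0001,1],[-0.0457,0.011,0,0.0016,0.0067,-0.0004,1],[-0.0457,0.011,0,0.0016,0.0067,-0.0007,1],[-0.0457,0.011,0,0.0016,0.0067,-0.0009,1],[-0.0457,0.011,0,0.0016,0.0067,-0.0012,1],[0,0,0,0,0,0,1],[0,0,0,0,0,0,1],[0,0,0,0,0,0,1],[0,0,0,0,0,0,1],[0,0,0,0,0,0,1],[0,0,0,0,0,0,1],[0,0,0,0,0,0,1]],
])

```text
time_s: 9.75
tcp_pos: [0.5965, 0.2215, 0.2379]
ee_rot: [2.907, 0.0, -0.236]
contact_force: [-1.0, 5.4, 2.0]
width: 0.0298
gripper_force: 40.0
```

Run:
```python
from h import *
a=np.mean([cap('scene')[0].astype(float) for _ in range(8)],0).astype(np.uint8)
s=readout.read_state();print(s['tcp_pos'],s['ee_rot'],s['contact_force'],s['ft_torque'],s['time_s'])
A=cv2.resize(a[185:235,320:380],(720,600),interpolation=cv2.INTER_CUBIC)
cv2.imwrite('pics/m3.png',A[:,:,::-1])
```

```text
[0.59655863 0.22158859 0.23794254] [ 2.90707081e+00  2.64238407e-04 -2.35905226e-01] [-1.2439237   4.63684865  1.4409867 ] [ 1.89293628  0.41055799 -0.12850417] 10.15
```

View pics/m3.png

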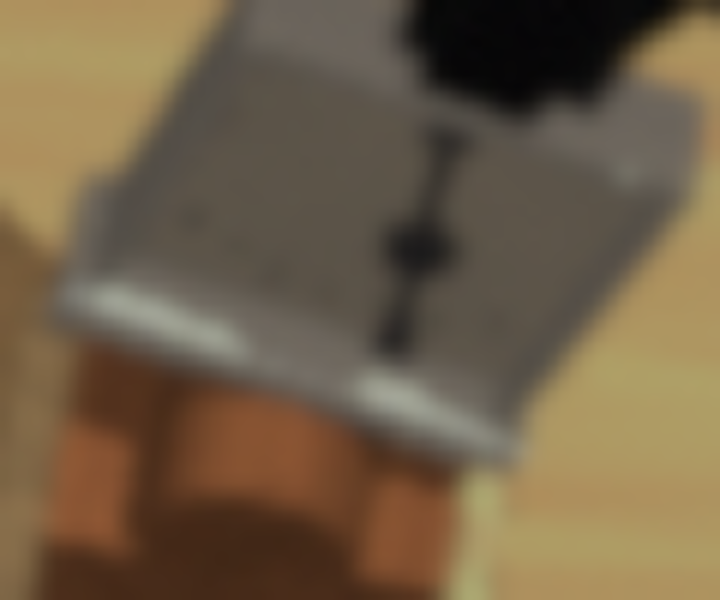

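The tab now sits at the needle's tip: tab (392,335) in the crop, against about 399 for the needle line extended from (442,135) through (418,247). That is roughly 1–2 mm off. I check it numerically.

Run:
```python
from h import *
from scipy.spatial.transform import Rotation as Ro
c=[cap('scene') for _ in range(6)];a=c[0];im=np.mean([x[0].astype(float).sum(2) for x in c],0)
s=readout.read_state();Rg=Ro.from_euler('xyz',s['ee_rot']).as_matrix()@np.diag([1,-1,-1.])
def cen(u0,u1,v0,v1):
    p=im[v0:v1,u0:u1];w=np.clip(np.percentile(p,70)-25-p,0,None);V,U=np.mgrid[v0:v1,u0:u1];return (U*w).sum()/w.sum(),(V*w).sum()/w.sum()
o=np.array(s['tcp_pos'])-Rg@[0,0,.148]
for xd in(.008,.012):
  piv=o+Rg@[xd,0,.104]
  for n,q in dict(bob=cen(350,360,202,209),tab=cen(349,357,210,215)).items():
    p=dial(a,q,s['tcp_pos'],Rg,xd);print(n,np.round(q,2),(p*1000).round(1),np.arctan2(p[1],.104-p[2]).round(3))
  for m in(.2,.234,.27):print(m,proj(*a[1:],piv+Rg@(.074*np.array([0,np.sin(m),-np.cos(m)]))))
print(im[208:217,346:360].astype(int)); print(s['ee_rot'],s['dq'].round(4))
```

```text
bob [354.46 205.25] [ 8.   9.9 61.3] 0.229
tab [352.67 211.86] [ 8.  17.5 29.7] 0.231
0.2 [352.01710608 211.24187991]
0.234 [352.88288383 211.41844124]
0.27 [353.80500009 211.58680644]
bob [354.46 205.25] [12.   8.4 66.3] 0.22
tab [352.67 211.86] [12.  15.9 34.9] 0.226
0.2 [351.83519537 212.3468484 ]
0.234 [352.70240123 212.52391946]
0.27 [353.626029   212.69285715]
[[242 241 244 246 243 232 205 163 149 177 205 226 238 245]
 [240 237 242 246 240 231 202 166 173 212 233 241 244 246]
 [250 246 246 246 239 220 185 156 180 221 237 244 247 246]
 [271 261 257 251 238 207 163 146 180 216 231 241 245 245]
 [292 283 273 263 239 191 141 134 179 219 234 244 248 246]
 [305 301 295 282 247 186 137 140 190 230 246 250 250 248]
 [311 308 306 299 273 228 190 190 224 252 258 256 255 253]
 [319 314 313 316 322 313 284 266 274 283 281 273 268 263]
 [326 323 330 351 388 405 384 362 343 321 305 294 288 280]]
[ 2.90705239e+00  2.53392288e-04 -2.35912521e-01] [-0.0007  0.0004  0.0002  0.0002 -0.0008 -0.0003  0.0009]
```

```bash
python3 -c "
from h import *
print(readout.read_state()['contact_force']); print(job.hand_in())"
```

```text
[-1.37475651  4.7019695   1.3577243 ]
the job is handed in; nothing more can be done
None
```

I handed the job in with the gauge still gripped and rocked 0.235 rad on the ridge, its pointer within about 1 mm of the mark in the scene camera and roughly 6 N of contact; the hand-in returned no verdict.

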